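# Take the blue milling blank from behind the spring flap

## Robot

A 6-joint arm with a two-finger parallel gripper is mounted at the origin on a cart in front of the work surface, level with it; the furniture and walls round the work are solid. World frame = base frame: x ahead of the robot, y to its left, z up, the work surface at z = 0. Lengths are in m, angles in rad, forces in N, time in s.
With the tool pointing down it reaches from about 0.3 to 0.775 m from the base axis. Payload 14.6 kg.
Tool frame: the origin (TCP) lies midway between the tips of the shut fingers; the grasp point (between the pads) lies 19 mm behind it (ctrl.pinch_z is the distance from the TCP to the grasp point, in m); z points along the fingers, y is the line along which they close (so a half turn about z gives the same grasp; the last joint's range is limited). The gripper opens to 94 mm and grips with 3 to 60 N. Pads are 16 mm wide; open, the fingers measure 119 mm over their backs; the gripper's body (75 mm by 177 mm) begins 78 mm behind the grasp point.
Start: joints at [1.262, 0.3, 1.521, -0, 1.321, -0.067], TCP at [0.132, 0.534, 0.205] pointing down, gripper open.
Joint ranges: [-3.03, 3.03], [-0.79, 2.21], [0.23, 2.52], [-1.04, 4.18], [0, 3.07], [-2.55, 2.55]. Speed limits (rad/s): [2.22, 2.22, 2.57, 3.14, 3.14, 3.14].

## Interface

Orientations are given as [roll, pitch, yaw] about the fixed x, y, z axes, in that order (R = Rz(yaw) Ry(pitch) Rx(roll)).
In Python, from station import ctrl gives the robot as it stands.
- The arm moves only by the tool jog_arm, never from a script. Its argument "motion" is a list of rows, each a list of 7 numbers: the shift along the tool's x, y, z in m, then the turn, a rotation vector about the tool's x, y, z in rad, then the opening, from -1 (shut) to 1 (fully open). In form: [[tx, ty, tz, rx, ry, rz, gripper], ...]. A call has 1 to 5 rows; each row shifts and turns the commanded pose from where the row before left it, along the tool's axes as they then stand; what a row does not reach is not made up. A row lasts 1/10 s, in which the tool goes at most 50 mm and 8.59 degrees, less where a joint would pass 70% of its speed; a pose out of reach is approached as far as the arm can. A call is refused whole if a number of a shift passes 0.05 or a number of a turn 0.15, either way. A call with a gripper value outside its range is refused whole. The fingers move at their own pace and stop on an object; "squeeze" is the grip in N (left out, the last holds). Time passes only in rows, so rows that do not move let the fingers close. It gives the time, the measured TCP pose, the force, the opening and the grip force at its end, in the units of the state.
- ctrl.get_obs(): the state, without advancing time (a new reading comes with each control period).
- ctrl.camera(name): name is "scene" or "side" or "wrist"; returns the picture (420x560x3 uint8, red, green, blue); there is no depth.
- ctrl.camera_model(name): a dict with "intrinsics" (3x3 intrinsics, pixels), "k1" (the pictures are not rectified: a ray, as slopes to the right and down, at radius r is drawn at 1 + k1 r^2 times it, then the intrinsics apply), "rvec" (rotation vector, rad) and "tvec" (3), from world to camera coordinates, as OpenCV has them. Camera axes: x right, y down, z forward; pixel columns grow to the right and rows downward; lengths in m; the calibration is good to about 2 mm. A picture is of the moment at which its call begins: read the wrist's pose just before it. camera_model takes no time and is no camera call; for the wrist camera it gives the pose at the moment of the call.
- ctrl.hand_in(): hands the job in; it is judged then, once.
The state is a dict: "time_s": time; "qpos": joint angles; "joint_vel": joint speeds; "tau": joint torques, N m; "ee_pos": TCP position; "eef_rot": TCP orientation; "force": force on the tool from outside, world axes, zero at the start; "moment": the same for the moment, N m; "grip_width": finger opening in m; "grip_force": force on a finger pad.
Only numpy, scipy, OpenCV 4.12 (cv2) and the standard library are available. Lean on these libraries where they do the work, as an engineer would, in place of code of your own. Each camera call takes 0.05 s, during which the arm holds its last target. There are 200 camera calls.

## Task

Take the blue milling blank out of the dispenser: swing the clear spring flap towards the robot, hold it open while you grip the blank, and lift the blank out. Stand it upright near the middle of the white slab in front of the furnaces and let the flap spring shut; leave the white blank standing in its place.

Things in the scene. Friction and masses are not known exactly. Their poses are not given: they have to be found in the camera images.
- blue_center (a point): The blank to take: a blue upright block, 16 (x) x 22 (y) x 44 mm (z), about 40 g, on a thin steel foot plate; this point is its centre, 22 mm above its underside. Grip it across its 22 mm width (its y axis). Its axes agree with the dispenser's within 4 degrees. It stands loose in either of the two bays (shuffled).
- white_center (a point): Centre of the white blank, same size and axes, in the other bay; it stays.
- dispenser: Fixed dispenser; origin on the table midway between the two bays, -x its front (robot side, flap), +x its open back. The bays lie 70 mm apart in a row along y, each a black pedestal 22 x 26 mm, top 24 mm above the table (blanks' tops 68 mm). Base plate 8 mm thick, 174 mm wide, from 34 mm before to 50 mm behind the row. Beside and behind the blanks nothing stands above the plate.
- flap (a joint): Angle of the one clear flap over both bays: 0 shut, grows as it swings to the robot, stop at 0.9 rad. An L of 3 mm sheet, 150 mm wide: an upright panel, hinged along y at its foot 26 mm in front of the row of blank centres, 30 mm above the table, and a level hood reaching back over the blanks. A spring pulls it shut (about 1 N at the hood's edge when shut, 3 N at 0.5 rad).
- flap_edge (a point): Middle of the orange bar on the hood's rear edge: shut, it ends 12 mm behind the row, 74 to 79 mm above the table, and cannot be pushed down. Fingers let down behind it, one each side of a blank, then moved to the front push the edge before them; with the edge 10 mm in front of the row the flap is at about 0.42 rad, its edge 90 mm above the table, and the blank can be lifted past it.
- slab_top (a point): Centre of the top face of the white slab that lies alone at the front of the table before the furnaces (not the other one, far to the left), 80 (x) x 120 (y) x 10 mm, fixed, top 10 mm above the table. Between dispenser and slab a furnace stands out to x = 0.55 m, its round plate about 0.17 m high: cross in front of it or lift well above that.

How it is judged:
On the way, in this order (a step that is already met when the one before it is completed fails the run):
1. the flap is swung open with the blue blank still on its pedestal (value of joint flap above 0.2 rad and distance of blue_center from where it was at the start of the episode below 0.02 m), for 0.1 s.
2. the blue blank is lifted out of the dispenser (height (world z) of blue_center above 0.085 m), for 0.05 s.
At the end, for the whole second after the job is handed in: The blue blank stands upright (within 8 degrees) and at rest on the slab, its centre within 30 mm of the slab's centre along x and 45 mm along y; the flap is shut (below 0.08 rad); the white blank stands upright within 12 mm of where it was (x of blue_center in the frame of slab_top between -0.03 and 0.03 m and y of blue_center in the frame of slab_top between -0.045 and 0.045 m and z of blue_center in the frame of slab_top between 0.017 and 0.027 m and angle between each of blue_center, white_center's own z axis and vertical below 0.15 rad and linear speed of blank_blue below 0.02 m/s and value of joint flap below 0.08 rad and distance of white_center from where it was at the start of the episode below 0.012 m); the robot touches nothing.
It also fails if it takes over 40 s, if anything falls off the work surface, if the arm or the gripper's body presses on something with over 40 N, if the wrist force passes 120 N, or if a joint passes its speed limit or range.

## Working session

There is one attempt and no reset: what is moved stays moved. The work goes in short steps, Python scripts to look and compute and a tool call to move; the robot and the scene stay as the last step left them, time stands still between calls to the robot, and variables do not carry over. Pictures are saved under pics/ and viewed, at most 11 in all, crops included, and the job is handed in when it is done.

Besides the shell and the picture viewer there is one more tool, called after "Request:" as name([rows], argument=value, ...), one row to a line, values as JSON. jog_arm: Moves the arm, as the interface text tells. Its arguments: {"type":"object","properties":{"motion":{"type":"array"},"squeeze":{"type":"number"}},"required":["motion"]}

```bash
mkdir -p pics
python3 - <<'E'
from station import ctrl
import cv2,numpy as np
o=ctrl.get_obs();print({k:np.round(v,3).tolist() for k,v in o.items()},ctrl.pinch_z)
ims=[]
for n in("scene","side","wrist"):
    im=ctrl.camera(n);cv2.imwrite(f"pics/{n}0.png",im[...,::-1])
    m=ctrl.camera_model(n);print(n,np.round(m["intrinsics"],1).tolist(),m["k1"],np.round(m["rvec"],3),np.round(m["tvec"],3))
E
```

```text
{'time_s': 0.0, 'qpos': [1.262, 0.3, 1.522, -0.0, 1.321, -0.067], 'joint_vel': [-0.0, 0.001, 0.001, 0.001, -0.0, 0.0], 'tau': [0.002, -53.181, -35.273, 0.071, 0.024, -0.0], 'ee_pos': [0.132, 0.534, 0.205], 'eef_rot': [-3.14, -0.0, 2.9], 'force': [0.143, 0.328, 0.489], 'moment': [0.017, -0.013, 0.031], 'grip_force': 0.0, 'grip_width': 0.094} 0.0188
scene [[416.8, 0.0, 279.7], [0.0, 416.8, 206.9], [0.0, 0.0, 1.0]] -0.11367608032477454 [ 2.103 -0.795  0.386] [-0.322  0.307  0.75 ]
side [[404.4, 0.0, 276.7], [0.0, 404.4, 204.3], [0.0, 0.0, 1.0]] -0.0780022734517313 [ 0.198 -2.817  1.244] [0.543 0.035 1.014]
wrist [[296.2, 0.0, 275.2], [0.0, 296.2, 207.6], [0.0, 0.0, 1.0]] -0.014581260628856176 [-2.295 -1.795 -0.247] [-0.549 -0.027  0.392]
```

View pics/scene0.png

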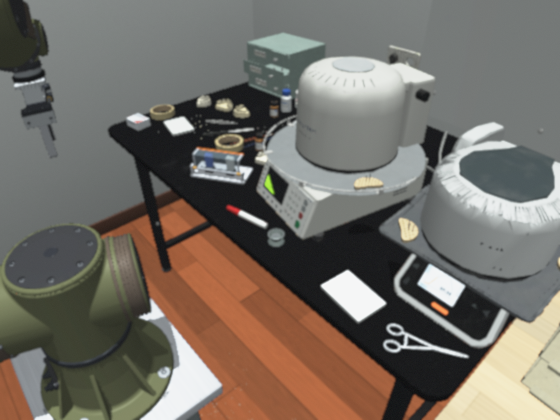

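View pics/wrist0.png

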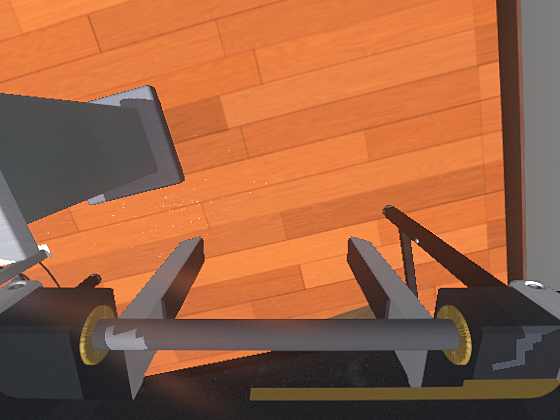

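View pics/side0.png

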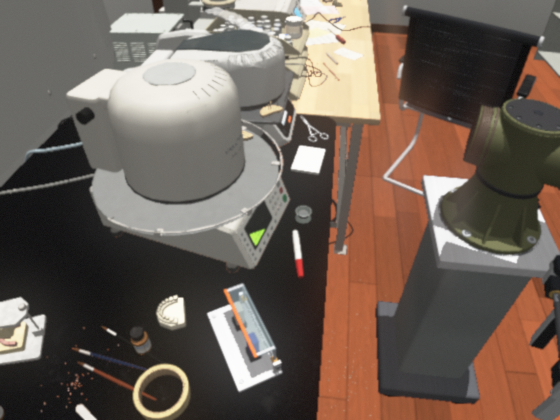

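The scene view shows the dispenser at about (220,165) and the slab at (352,296). In the side view the dispenser is at (244,345), with the orange bar from (228,290) to (258,355), and the slab is at (308,160). Next I measure with masks.

```bash
cat > h.py <<'E'
import cv2,numpy as np
def ray(m,px):
    K=np.array(m["intrinsics"]);p=(np.atleast_2d(px)-K[:2,2])/[K[0,0],K[1,1]]
    q=p.copy()
    for _ in range(20): q=p/(1+m["k1"]*(q**2).sum(1,keepdims=True))
    R=cv2.Rodrigues(np.array(m["rvec"],float))[0];t=np.array(m["tvec"],float).ravel()
    return -R.T@t,np.c_[q,np.ones(len(q))]@R
def plane(m,px,z):
    c,d=ray(m,px);return c+d*((z-c[2])/d[:,2])[:,None]
def proj(m,P):
    R=cv2.Rodrigues(np.array(m["rvec"],float))[0];X=np.atleast_2d(P)@R.T+np.array(m["tvec"]).ravel()
    s=X[:,:2]/X[:,2:];s=s*(1+m["k1"]*(s**2).sum(1,keepdims=True));K=np.array(m["intrinsics"])
    return s*[K[0,0],K[1,1]]+K[:2,2]
def blobs(mask,n=3,amin=10):
    c,_=cv2.findContours(mask.astype(np.uint8),cv2.RETR_EXTERNAL,cv2.CHAIN_APPROX_NONE)
    return [k for k in sorted(c,key=cv2.contourArea)[::-1][:n] if cv2.contourArea(k)>=amin]
E
python3 - <<'E'
from station import ctrl
from h import *
np.set_printoptions(precision=4,suppress=True)
for n,sp,dp in(("scene",(300,245,110,100),(180,140,80,50)),("side",(285,135,50,50),(195,270,100,130))):
    im=cv2.imread(f"pics/{n}0.png");m=ctrl.camera_model(n)
    hsv=cv2.cvtColor(im,cv2.COLOR_BGR2HSV)
    def sub(mask,b):
        o=np.zeros(mask.shape,bool);x,y,w,h=b;o[y:y+h,x:x+w]=mask[y:y+h,x:x+w];return o
    for c in blobs(sub((hsv[...,2]>170)&(hsv[...,1]<50),sp),1):
        r=cv2.minAreaRect(c);P=plane(m,cv2.boxPoints(r),.01);print(n,"slab",r,"\n",P[:,:2],P.mean(0))
    H,S,V=cv2.split(hsv)
    for c in blobs(sub((H<16)&(S>120)&(V>90),dp),2,4):
        r=cv2.minAreaRect(c);P=plane(m,cv2.boxPoints(r),.0765);print(n,"orange",r,"\n",P[:,:2],P.mean(0))
    for c in blobs(sub((H>95)&(H<130)&(S>110)&(V>50),dp),2,4):
        r=cv2.minAreaRect(c);P=plane(m,cv2.boxPoints(r),.046);print(n,"blue",r,P.mean(0))
    x,y,w,h=dp;k=5 if n=="scene" else 4
    cv2.imwrite(f"pics/{n}_c.png",cv2.resize(im[y:y+h,x:x+w],None,fx=k,fy=k,interpolation=cv2.INTER_CUBIC))
E
```

```text
scene slab ((352.8692321777344, 294.1373291015625), (58.75862121582031, 33.13793182373047), 43.60282516479492) 
 [[ 0.4438 -0.1165]
 [ 0.5364 -0.0999]
 [ 0.513  -0.242 ]
 [ 0.4298 -0.2493]] [ 0.4807 -0.1769  0.01  ]
scene orange ((220.465087890625, 150.2620086669922), (45.39823913574219, 2.511110544204712), 7.594643592834473) 
 [[0.5161 0.4783]
 [0.5253 0.491 ]
 [0.6056 0.3674]
 [0.5959 0.3563]] [0.5607 0.4232 0.0765]
scene blue ((208.0, 161.5), (7.0, 6.0), 90.0) [0.5227 0.4376 0.046 ]
side slab ((307.729736328125, 158.62161254882812), (30.578210830688477, 25.31744384765625), 9.462322235107422) 
 [[ 0.5259 -0.1201]
 [ 0.5277 -0.2477]
 [ 0.4343 -0.2338]
 [ 0.4396 -0.109 ]] [ 0.4819 -0.1777  0.01  ]
side orange ((239.71817016601562, 322.632080078125), (76.05854797363281, 4.272634506225586), 64.88516235351562) 
 [[0.6037 0.3579]
 [0.5974 0.3528]
 [0.5126 0.4815]
 [0.5184 0.4856]] [0.558  0.4194 0.0765]
```

View pics/side_c.png

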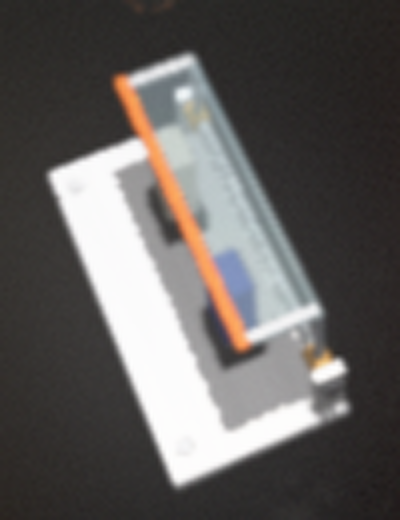

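View pics/scene_c.png

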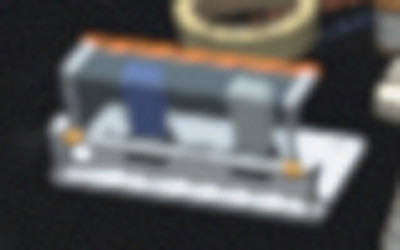

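The side crop shows the blue blank in the bay at the bar's near lower end, which is the +y bay; white is in the other. In world coordinates the bar runs from (0.516,0.482) to (0.600,0.356), 153 mm long, as it should be. The slab centre is (0.481,-0.177) in both views. Next I work out the approach.

```bash
cat >> h.py <<'E'
from scipy.spatial.transform import Rotation as Ro
def goto(o,P,psi):
    "shift in tool axes (now) and turn about tool z for a tool-down target"
    R=Ro.from_euler('xyz',o["eef_rot"]).as_matrix()
    d=R.T@(np.array(P)-o["ee_pos"]);T=Ro.from_euler('xyz',[np.pi,0,psi]).as_matrix()
    return np.round(d,4),np.round(Ro.from_matrix(R.T@T).as_rotvec(),4)
E
python3 - <<'E'
from station import ctrl
from h import *
o=ctrl.get_obs();m=ctrl.camera_model("wrist")
R=Ro.from_euler('xyz',o["eef_rot"]).as_matrix();c,d=ray(m,[[280,210]])
print("cam in tool",R.T@(c-o["ee_pos"]),"axis",R.T@d[0])
print(goto(o,[.50,.43,.24],-2.564))
E
```

```text
cam in tool [ 7.97800895e-02  8.82554899e-05 -1.78987718e-01] axis [-0.28015003  0.015345    0.96000573]
(array([-0.3825, -0.0126, -0.035 ]), array([-8.000e-04, -4.000e-04, -8.194e-01]))
```

Request:
jog_arm([
  [-0.047, 0, 0, 0, 0, -0.137, 1],
  [-0.0466, -0.0064, -0.01, 0, 0, -0.137, 0.5],
  [-0.0452, -0.0127, -0.01, 0, 0, -0.137, 0.06],
  [-0.043, -0.0188, 0, 0, 0, -0.137, 0.06],
  [-0.04, -0.0245, 0, 0, 0, -0.137, 0.06],
])

```text
time_s: 0.65
ee_pos: [0.3608, 0.4768, 0.2256]
eef_rot: [3.141, 0.0, -2.694]
force: [0.4, 0.5, 0.3]
grip_width: 0.0653
grip_force: 0.0
```

Run:
```python
from station import ctrl
from h import *
o=ctrl.get_obs();print(o["ee_pos"],o["eef_rot"],o["qpos"],o["grip_width"])
print(goto(o,[.535,.450,.19],-2.564))
```

```text
[0.36084476 0.47677337 0.22558935] [ 3.14145568e+00  1.92346732e-04 -2.69433265e+00] [ 8.61656084e-01  3.93881565e-01  1.34846671e+00  4.86502637e-05
  1.39901316e+00 -1.15640857e+00] 0.06525270589036328
(array([-0.1454, -0.0995,  0.0356]), array([ 1.000e-04,  2.000e-04, -1.303e-01]))
```

Request:
jog_arm([
  [-0.036, -0.0245, 0.009, 0, 0, 0, 0.06],
  [-0.036, -0.0245, 0.009, 0, 0, 0, 0.06],
  [-0.036, -0.0245, 0.009, 0, 0, 0, 0.06],
  [-0.036, -0.0245, 0.008, 0, 0, 0, 0.06],
  [0, 0, 0, 0, 0, -0.13, 0.06],
])

```text
time_s: 1.15
ee_pos: [0.5348, 0.4479, 0.1869]
eef_rot: [-3.141, -0.004, -2.573]
force: [-0.9, -0.4, -0.3]
grip_width: 0.0499
grip_force: 0.0
```

Request:
jog_arm([
  [0, 0, 0, 0, 0, 0, 0.06],
  [0, 0, 0, 0, 0, 0, 0.06],
])

```text
time_s: 1.35
ee_pos: [0.5307, 0.4507, 0.1905]
eef_rot: [3.142, -0.0, -2.573]
force: [-0.1, 0.0, -0.1]
grip_width: 0.0495
grip_force: 0.0
```

Run:
```python
from station import ctrl
from h import *
np.set_printoptions(precision=4,suppress=True)
m=ctrl.camera_model("wrist");o=ctrl.get_obs();im=np.ascontiguousarray(ctrl.camera("wrist")[...,::-1]);cv2.imwrite("pics/w1.png",im)
np.savez("w1.npz",**{k:np.array(v) for k,v in m.items()})
print(o["ee_pos"],o["eef_rot"],o["grip_width"])
H,S,V=cv2.split(cv2.cvtColor(im,cv2.COLOR_BGR2HSV))
for c in blobs((H<14)&(S>150)&(V>120),2,40):
    r=cv2.minAreaRect(c);P=plane(m,cv2.boxPoints(r),.079);print("orange",r,"\n",P[:,:2],P.mean(0))
for c in blobs((H>95)&(H<130)&(S>90)&(V>50),3,40):
    r=cv2.minAreaRect(c);P=plane(m,cv2.boxPoints(r),.068);print("blue",r,P)
```

```text
[0.5307 0.4507 0.1905] [ 3.1415 -0.0001 -2.5729] 0.04953148767885088
orange ((373.0, 110.0), (220.0, 372.0), 90.0) 
 [[0.4174 0.2892]
 [0.2431 0.5591]
 [0.3846 0.7096]
 [0.5928 0.3826]] [0.4095 0.4851 0.079 ]
orange ((138.09483337402344, 37.1120719909668), (46.74509811401367, 15.100241661071777), 23.198589324951172) 
 [[0.4757 0.247 ]
 [0.4629 0.2468]
 [0.4559 0.2853]
 [0.4688 0.2859]] [0.4658 0.2663 0.079 ]
```

View pics/w1.png

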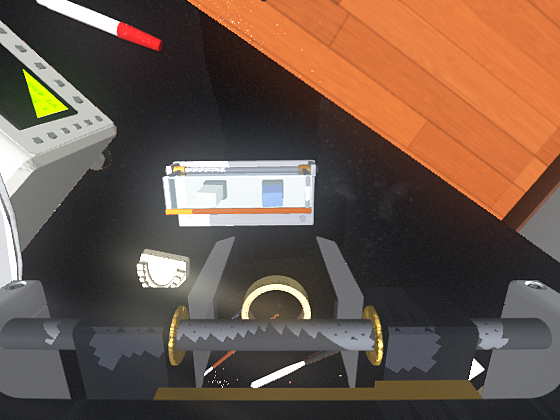

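The wrist view shows the bar level from (165,211) to (311,211), the blue blank at about (273,192) and white at (211,190). Now a tighter measurement.

Run:
```python
from station import ctrl
from h import *
np.set_printoptions(precision=4,suppress=True)
m=dict(np.load("w1.npz"));im=cv2.imread("pics/w1.png");o=ctrl.get_obs()
H,S,V=cv2.split(cv2.cvtColor(im,cv2.COLOR_BGR2HSV))
roi=np.zeros(H.shape,bool);roi[158:230,155:325]=1
c=blobs(roi&(H<18)&(S>150)&(V>100)&(np.arange(420)[:,None]>200),1,20)[0]
r=cv2.minAreaRect(c);P=plane(m,cv2.boxPoints(r),.0775);print("orange",r,"\n",P[:,:2],P.mean(0))
bar=P.mean(0);e=P[np.argsort(P[:,1])];y=e[2:].mean(0)-e[:2].mean(0);L=np.linalg.norm(y);y/=L;x=np.array([y[1],-y[0],0]);print("len",L,"yaw",np.arctan2(-y[0],y[1]),x)
O=bar-.0095*x;print("origin",O)
for c in blobs(roi&(H>95)&(H<130)&(S>60),2,20):
    b=cv2.boundingRect(c);print("blue box",b)
    r=cv2.boundingRect(c);q=[[r[0],r[1]],[r[0]+r[2],r[1]],[r[0]+r[2],r[1]+r[3]],[r[0],r[1]+r[3]]]
    for z in(.068,):
        P=plane(m,q,z);print([( (p-O)@x,(p-O)@y) for p in P])
b=O+.035*y;b[2]=.046
print("blue",b,"px blue/white top",proj(m,[b+[0,0,.022],b-.07*y+[0,0,.022]]).tolist())
cv2.imwrite("pics/w1c.png",cv2.resize(im[150:240,150:330],None,fx=4,fy=4,interpolation=cv2.INTER_CUBIC))
```

```text
orange ((251.50442504882812, 210.7357635498047), (4.885922431945801, 117.07350158691406), 88.91908264160156) 
 [[0.5801 0.3822]
 [0.5135 0.4823]
 [0.5178 0.4853]
 [0.5846 0.3848]] [0.549  0.4336 0.0775]
len 0.12041673764691921 yaw 0.5870076087532978 [0.8326 0.5539 0.    ]
origin [0.5411 0.4284 0.0775]
blue box (262, 185, 21, 22)
[(np.float64(-0.015268447098302182), np.float64(0.01127634037642875)), (np.float64(-0.01483942318028625), np.float64(0.03301148575776897)), (np.float64(0.00881042932840207), np.float64(0.03271189028016289)), (np.float64(0.008373652166233661), np.float64(0.010523070129463748))]
blue [0.5217 0.4575 0.046 ] px blue/white top [[285.0754797505046, 198.8703766468359], [218.4412828343253, 200.14811658588275]]
```

View pics/w1c.png

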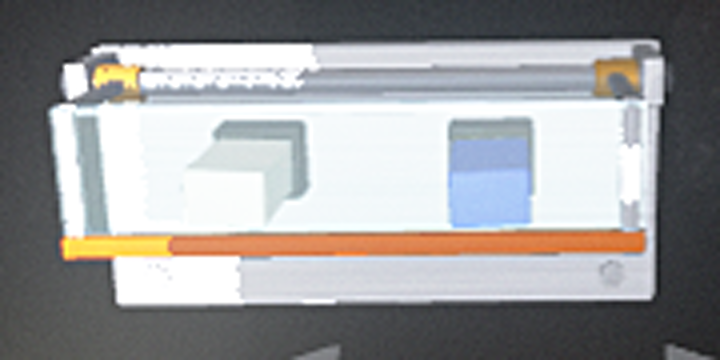

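The crop shows the bar from (165.5,211.7) to (311.2,210.5); its left end is a brighter orange that the mask missed. The blue top face spans x 262.5–282.5, y 192.8–206.7. The white top spans x 196.5–216.3, y 192–206.7.

Run:
```python
from station import ctrl
from h import *
np.set_printoptions(precision=4,suppress=True)
m=dict(np.load("w1.npz"));o=ctrl.get_obs()
P=plane(m,[[165.5,211.7],[311.2,210.5]],.0775);y=P[1]-P[0];print(P,np.linalg.norm(y));y/=np.linalg.norm(y);x=np.array([y[1],-y[0],0])
psi=np.arctan2(-y[0],y[1]);O=P.mean(0)-.0095*x;print("yaw",psi,"O",O)
for n,q in(("blue",[[262.5,192.8],[282.5,192.8],[282.5,206.7],[262.5,206.7]]),("white",[[196.5,192],[216.3,192],[216.3,206.7],[196.5,206.7]])):
    T=plane(m,q,.068);c=T.mean(0);print(n,c,"disp xy",(c-O)@x,(c-O)@y,"size",np.linalg.norm(T[1]-T[0]),np.linalg.norm(T[2]-T[1]))
    if n=="blue":b=c
print("above behind",b+.034*x,goto(o,[*(b+.034*x)[:2],.15],psi-np.pi))
```

```text
[[0.5975 0.3595 0.0775]
 [0.5158 0.4853 0.0775]] 0.15000803115327233
yaw 0.5759576302370846 O [0.5487 0.4172 0.0775]
blue [0.5296 0.4469 0.068 ] disp xy 0.00023254545445283424 0.035270969795098715 size 0.020854931085706862 0.015048089261877983
white [0.5666 0.3882 0.068 ] disp xy -0.0008014598660721464 -0.03414170376525932 size 0.02068313923214625 0.015935611620680322
above behind [0.5582 0.4654 0.068 ] (array([-0.0311, -0.0027,  0.0409]), array([ 0.0001,  0.0004, -0.0067]))
```

Request:
jog_arm([
  [-0.011, -0.001, 0.01, 0, 0, -0.0067, 0.06],
  [-0.011, -0.001, 0.015, 0, 0, 0, 0.06],
  [-0.009, -0.0007, 0.015, 0, 0, 0, 0.06],
  [0, 0, 0, 0, 0, 0, 0.06],
  [0, 0, 0, 0, 0, 0, 0.06],
])

```text
time_s: 1.9
ee_pos: [0.558, 0.4655, 0.1511]
eef_rot: [3.142, 0.0, -2.564]
force: [-0.1, 0.6, 0.6]
grip_width: 0.0497
grip_force: 0.0
```

Run:
```python
from station import ctrl
from h import *
o=ctrl.get_obs();print(o["ee_pos"],o["qpos"],goto(o,[.5582,.4654,.028],.576-np.pi),goto(o,[.5284,.4462,.028],.576-np.pi))
```

```text
[0.55798763 0.46547224 0.15112425] [ 6.44838901e-01  7.51962298e-01  9.73284338e-01  5.37783141e-05
  1.41604202e+00 -1.50370529e+00] (array([-1.000e-04, -2.000e-04,  1.231e-01]), array([0.0001, 0.0003, 0.0017])) (array([0.0353, 0.    , 0.1231]), array([0.0001, 0.0003, 0.0017]))
```

Request:
jog_arm([
  [0, 0, 0.03, 0, 0, 0, 0.06],
  [0, 0, 0.03, 0, 0, 0, 0.06],
  [0, 0, 0.03, 0, 0, 0, 0.06],
  [0, 0, 0.033, 0, 0, 0, 0.06],
  [0, 0, 0, 0, 0, 0, 0.06],
])

```text
time_s: 2.4
ee_pos: [0.5566, 0.4641, 0.0241]
eef_rot: [-3.141, -0.006, -2.564]
force: [-1.0, -0.7, -0.5]
grip_width: 0.0495
grip_force: 0.0
```

Request:
jog_arm([
  [0.008, 0, 0, 0, 0, 0, 0.06],
  [0.008, 0, 0, 0, 0, 0, 0.06],
  [0.008, 0, 0, 0, 0, 0, 0.06],
  [0.006, 0, 0, 0, 0, 0, 0.06],
  [0.005, 0, 0, 0, 0, 0, 0.06],
])

```text
time_s: 2.9
ee_pos: [0.5299, 0.4467, 0.0303]
eef_rot: [3.141, 0.004, -2.563]
force: [3.5, 2.9, 2.9]
grip_width: 0.0498
grip_force: 2.1
```

Request:
jog_arm([
  [0, 0, 0, 0, 0, 0, 0.06],
  [0, 0, 0, 0, 0, 0, 0.06],
  [0, 0, 0, 0, 0, 0, 0.06],
])

```text
time_s: 3.2
ee_pos: [0.5295, 0.4462, 0.0276]
eef_rot: [3.142, 0.0, -2.563]
force: [3.5, 2.4, 4.1]
grip_width: 0.0498
grip_force: 2.0
```

Run:
```python
from station import ctrl
import cv2
from h import *
o=ctrl.get_obs();print(goto(o,[.5284,.4462,.028],.576-np.pi))
a=cv2.resize(ctrl.camera("side")[270:400,195:295],(400,520),interpolation=2);b=ctrl.camera("wrist")[130:300,160:400]
b=cv2.resize(b,(400,283));c=np.zeros((520,800,3),np.uint8);c[:,:400]=a;c[:283,400:]=b;cv2.imwrite("pics/open.png",c[...,::-1])
```

```text
(array([ 0.0009,  0.0006, -0.0004]), array([0.    , 0.0003, 0.0023]))
```

View pics/open.png

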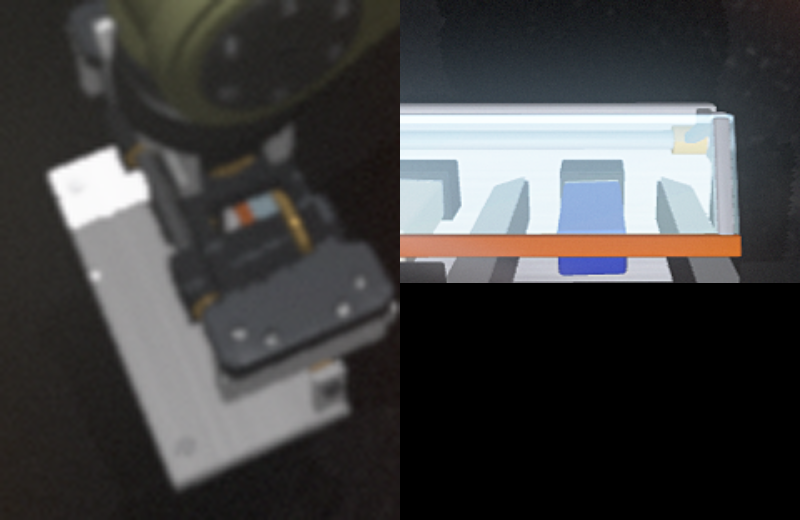

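In the right panel the flap is swung forward with the bar (orange) held on the fingers' front, and the blank sits midway between the fingers. I'll go 2 mm further forward, then grip.

Request:
jog_arm([
  [0.003, 0, 0, 0, 0, 0, 0.06],
  [0, 0, 0, 0, 0, 0, -0.3],
  [0, 0, 0, 0, 0, 0, -0.8],
  [0, 0, 0, 0, 0, 0, -0.8],
  [0, 0, 0, 0, 0, 0, -0.8],
], squeeze=20)

```text
time_s: 3.8
ee_pos: [0.5267, 0.4442, 0.0271]
eef_rot: [-3.142, -0.001, -2.563]
force: [4.5, 1.4, -0.3]
grip_width: 0.0223
grip_force: 21.8
```

Request:
jog_arm([
  [0, 0, 0, 0, 0, 0, -0.8],
  [0, 0, 0, 0, 0, 0, -0.8],
  [0, 0, -0.003, 0, 0, 0, -0.8],
  [0, 0, -0.003, 0, 0, 0, -0.8],
  [0, 0, 0, 0, 0, 0, -0.8],
])

```text
time_s: 4.3
ee_pos: [0.5269, 0.4445, 0.034]
eef_rot: [3.141, 0.001, -2.563]
force: [2.4, 2.5, -0.8]
grip_width: 0.022
grip_force: 21.5
```

Request:
jog_arm([
  [0, 0, -0.01, 0, 0, 0, -0.8],
  [0, 0, -0.01, 0, 0, 0, -0.8],
  [0, 0, -0.012, 0, 0, 0, -0.8],
  [0, 0, -0.012, 0, 0, 0, -0.8],
  [0, 0, -0.012, 0, 0, 0, -0.8],
])

```text
time_s: 4.8
ee_pos: [0.5269, 0.4444, 0.091]
eef_rot: [3.142, 0.001, -2.563]
force: [0.5, 0.1, -1.3]
grip_width: 0.0215
grip_force: 19.9
```

Request:
jog_arm([
  [0, 0, -0.015, 0, 0, 0, -0.8],
  [0, 0, -0.02, 0, 0, 0, -0.8],
  [0, 0, -0.025, 0, 0, 0, -0.8],
  [0, 0, -0.025, 0, 0, 0, -0.8],
  [0, 0, -0.025, 0, 0, 0, -0.8],
])

```text
time_s: 5.3
ee_pos: [0.5265, 0.4442, 0.2015]
eef_rot: [3.142, -0.0, -2.563]
force: [0.5, 0.1, -0.6]
grip_width: 0.0219
grip_force: 20.0
```

Run:
```python
from station import ctrl
from h import *
o=ctrl.get_obs();print(goto(o,[.40,.28,.22],.576-np.pi))
a=ctrl.camera("side")[240:400,150:300];b=ctrl.camera("wrist")
c=np.zeros((420,800,3),np.uint8);c[:,:394]=cv2.resize(a,(394,420));c[:305,394:]=cv2.resize(b,(406,305));cv2.imwrite("pics/lift.png",c[...,::-1])
```

```text
(array([ 0.1956, -0.0683, -0.0185]), array([ 0.    , -0.0001,  0.0023]))
```

View pics/lift.png

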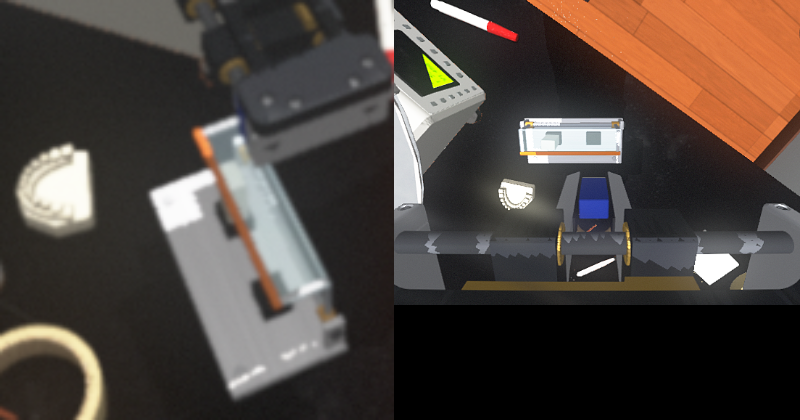

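The left panel shows the flap shut with the white blank's bay undisturbed. The right panel shows the blue blank held upright between the fingers at about (594,198). Next I retreat towards the robot and then sweep across in front of the furnace.

Request:
jog_arm([
  [0.03, -0.01, -0.004, 0, 0, 0, -0.8],
  [0.04, -0.014, -0.004, 0, 0, 0, -0.8],
  [0.042, -0.015, -0.004, 0, 0, 0, -0.8],
  [0.042, -0.015, -0.004, 0, 0, 0, -0.8],
  [0.04, -0.014, -0.003, 0, 0, 0, -0.8],
])

```text
time_s: 5.9
ee_pos: [0.3998, 0.2797, 0.2181]
eef_rot: [3.142, -0.001, -2.563]
force: [0.6, 0.4, 0.8]
grip_width: 0.0218
grip_force: 20.0
```

Request:
jog_arm([
  [0, 0, 0, 0, 0, 0.115, -0.8],
  [0, 0, 0, 0, 0, 0.115, -0.8],
  [0, 0, 0, 0, 0, 0.115, -0.8],
  [0, 0, 0, 0, 0, 0.115, -0.8],
  [0, 0, 0, 0, 0, 0.118, -0.8],
])

```text
time_s: 6.4
ee_pos: [0.4011, 0.2811, 0.2181]
eef_rot: [-3.141, -0.001, 3.137]
force: [0.3, -0.1, -0.6]
grip_width: 0.022
grip_force: 20.0
```

Run:
```python
from station import ctrl
from h import *
o=ctrl.get_obs();print(o["ee_pos"],o["eef_rot"],o["grip_width"],goto(o,[.41,-.177,.2],np.pi))
```

```text
[0.40107378 0.28110545 0.21806611] [-3.14104706e+00 -9.19154781e-04  3.13712225e+00] 0.021956398454134076 (array([-0.011 , -0.4581,  0.0183]), array([-0.0005, -0.0009, -0.0045]))
```

Request:
jog_arm([
  [0, -0.035, 0, 0, 0, 0, -0.8],
  [0, -0.045, 0, 0, 0, 0, -0.8],
  [0, -0.045, 0, 0, 0, 0, -0.8],
  [0, -0.045, 0, 0, 0, 0, -0.8],
  [0, -0.045, 0, 0, 0, 0, -0.8],
])

```text
time_s: 6.9
ee_pos: [0.4007, 0.0647, 0.2182]
eef_rot: [-3.142, -0.001, -3.141]
force: [1.3, 0.2, -1.0]
grip_width: 0.0219
grip_force: 20.0
```

Request:
jog_arm([
  [0, -0.045, 0, 0, 0, 0, -0.8],
  [0, -0.045, 0, 0, 0, 0, -0.8],
  [0, -0.045, 0, 0, 0, 0, -0.8],
  [0, -0.045, 0, 0, 0, 0, -0.8],
  [0, -0.04, 0, 0, 0, 0, -0.8],
])

```text
time_s: 7.4
ee_pos: [0.4008, -0.1555, 0.2182]
eef_rot: [3.141, -0.0, 3.141]
force: [0.3, -0.2, 0.1]
grip_width: 0.0213
grip_force: 20.0
```

Request:
jog_arm([
  [0, -0.02, 0, 0, 0, 0, -0.8],
  [-0.02, 0, 0.02, 0, 0, 0, -0.8],
  [-0.03, 0, 0.03, 0, 0, 0, -0.8],
  [0, 0, 0, 0, 0, 0, -0.8],
  [0, 0, 0, 0, 0, 0, -0.8],
])

```text
time_s: 7.9
ee_pos: [0.4511, -0.1733, 0.1677]
eef_rot: [3.141, -0.002, -3.141]
force: [-1.1, 0.4, -0.5]
grip_width: 0.0218
grip_force: 20.0
```

Run:
```python
from station import ctrl
from h import *
o=ctrl.get_obs();print(o["ee_pos"],o["eef_rot"],o["grip_width"],o["qpos"],goto(o,[.481,-.177,.03],np.pi))
a=ctrl.camera("scene")[200:350,260:460];m=ctrl.camera_model("wrist");b=ctrl.camera("wrist")
print("slab corners px",proj(m,[[.441,-.237,.01],[.441,-.117,.01],[.521,-.117,.01],[.521,-.237,.01]]).round().tolist())
c=np.zeros((420,800,3),np.uint8);c[:300,:400]=cv2.resize(a,(400,300));c[:300,400:]=cv2.resize(b,(400,300));cv2.imwrite("pics/slab.png",c[...,::-1])
```

```text
[ 0.45109753 -0.17328981  0.16770208] [ 3.14053008e+00 -2.29452373e-03 -3.14082636e+00] 0.02183011221616539 [-4.42567783e-01  1.89415375e-01  1.75019265e+00 -2.61270681e-05
  1.20451313e+00 -2.01411980e+00] (array([-0.0302, -0.0039,  0.1376]), array([ 0.0011, -0.0023,  0.0008]))
slab corners px [[221.0, 186.0], [324.0, 186.0], [321.0, 250.0], [224.0, 250.0]]
```

View pics/slab.png

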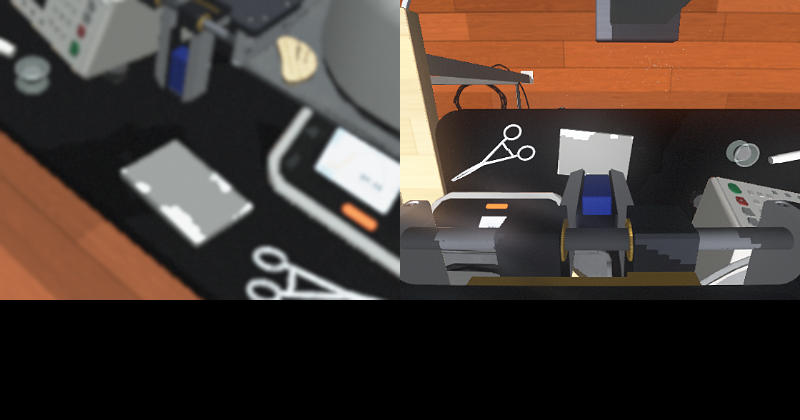

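The slab in the wrist view (near corners at full-frame (224,180) and (326,190)) agrees with the projected corners, and the blue blank is upright. I'll lower it now.

Request:
jog_arm([
  [-0.015, -0.002, 0.025, 0, 0, 0, -0.8],
  [-0.015, -0.002, 0.03, 0, 0, 0, -0.8],
  [0, 0, 0.035, 0, 0, 0, -0.8],
  [0, 0, 0.03, 0, 0, 0, -0.8],
  [0, 0, 0.018, 0, 0, 0, -0.8],
])

```text
time_s: 8.5
ee_pos: [0.4809, -0.1775, 0.0297]
eef_rot: [3.142, -0.0, -3.141]
force: [0.3, 0.0, -0.7]
grip_width: 0.022
grip_force: 20.0
```

Request:
jog_arm([
  [0, 0, 0, 0, 0, 0, -0.8],
  [0, 0, 0.004, 0, 0, 0, -0.8],
  [0, 0, 0.004, 0, 0, 0, -0.8],
  [0, 0, 0.003, 0, 0, 0, -0.8],
  [0, 0, 0, 0, 0, 0, -0.8],
])

```text
time_s: 9.0
ee_pos: [0.4817, -0.1777, 0.0196]
eef_rot: [-3.141, 0.0, -3.141]
force: [-0.4, -1.1, -0.1]
grip_width: 0.0218
grip_force: 20.0
```

Request:
jog_arm([
  [0, 0, 0.002, 0, 0, 0, -0.8],
  [0, 0, 0.002, 0, 0, 0, -0.8],
  [0, 0, 0.0015, 0, 0, 0, -0.8],
  [0, 0, 0, 0, 0, 0, -0.8],
  [0, 0, 0, 0, 0, 0, -0.8],
])

```text
time_s: 9.5
ee_pos: [0.4816, -0.1776, 0.0139]
eef_rot: [3.142, -0.0, -3.141]
force: [0.2, -0.1, -0.2]
grip_width: 0.0217
grip_force: 20.0
```

Request:
jog_arm([
  [0, 0, 0.001, 0, 0, 0, -0.8],
  [0, 0, 0, 0, 0, 0, -0.8],
  [0, 0, 0, 0, 0, 0, -0.8],
])

```text
time_s: 9.8
ee_pos: [0.4817, -0.1777, 0.0131]
eef_rot: [-3.141, 0.0, -3.141]
force: [-0.5, -0.2, 3.0]
grip_width: 0.0216
grip_force: 20.0
```

Contact at 3 N, at the expected height. I'll release it.

Request:
jog_arm([
  [0, 0, 0, 0, 0, 0, -0.45],
  [0, 0, 0, 0, 0, 0, -0.3],
  [0, 0, 0, 0, 0, 0, -0.1],
  [0, 0, 0, 0, 0, 0, 0.06],
  [0, 0, 0, 0, 0, 0, 0.06],
])

```text
time_s: 10.3
ee_pos: [0.4816, -0.1776, 0.0129]
eef_rot: [-3.142, -0.0, -3.141]
force: [-0.6, -0.6, 0.1]
grip_width: 0.0493
grip_force: 0.0
```

Request:
jog_arm([
  [0, 0, -0.01, 0, 0, 0, 0.06],
  [0, 0, -0.02, 0, 0, 0, 0.06],
  [0, 0, -0.03, 0, 0, 0, 0.06],
  [0, 0, -0.04, 0, 0, 0, 0.06],
  [0, 0, -0.04, 0, 0, 0, 0.06],
])

```text
time_s: 10.8
ee_pos: [0.4813, -0.1775, 0.155]
eef_rot: [3.142, -0.0, -3.141]
force: [0.5, 0.2, -0.8]
grip_width: 0.0499
grip_force: 0.0
```

Request:
jog_arm([
  [0.03, 0, 0, 0, 0, 0, 0.06],
  [0.03, 0, 0, 0, 0, 0, 0.06],
  [0.02, 0, 0, 0, 0, 0, 0.06],
  [0, 0, 0, 0, 0, 0, 0.06],
  [0, 0, 0, 0, 0, 0, 0.06],
])

```text
time_s: 11.3
ee_pos: [0.4021, -0.1779, 0.1537]
eef_rot: [-3.141, 0.001, 3.141]
force: [1.2, 0.1, -0.2]
grip_width: 0.0497
grip_force: 0.0
```

Run:
```python
from station import ctrl
from h import *
print(ctrl.get_obs()["force"])
a=ctrl.camera("scene")[200:350,260:460];d=ctrl.camera("side")[270:400,195:295]
c=np.zeros((420,800,3),np.uint8);c[:300,:400]=cv2.resize(a,(400,300));c[:,420:743]=cv2.resize(d,(323,420));cv2.imwrite("pics/end.png",c[...,::-1])
```

```text
[ 1.16259557  0.05557661 -0.16551131]
```

View pics/end.png

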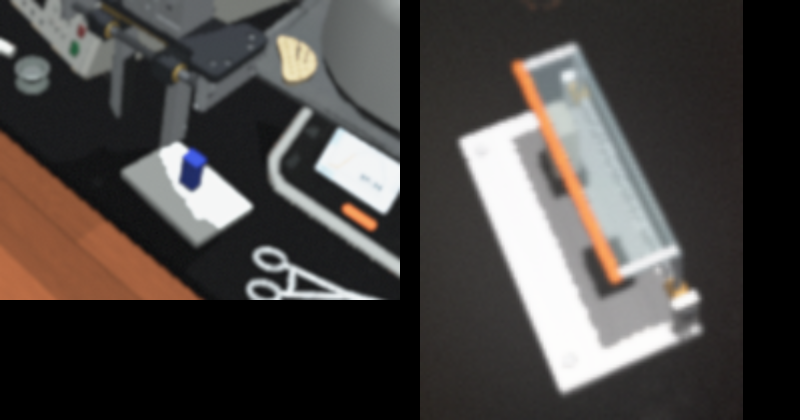

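The blue blank stands upright at mid-slab, at about (193,170) in the left panel. In the right panel the flap is shut and the white blank is in its bay. I'm handing the job in.

```bash
python3 -c "
from station import ctrl
print(ctrl.hand_in())"
```

```text
the job is handed in; nothing more can be done
None
```

I handed the job in at about 11.4 s on the robot's clock: the blue blank stands upright near the middle of the slab, the flap is shut and the white blank is still in its bay; `hand_in` returned no verdict.

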